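Turn the spice jar to the front of the lazy Susan

ROBOT

A 6-joint arm with a two-finger parallel gripper is mounted at the origin on a cart in front of the work surface, level with it; the furniture and walls round the work are solid. World frame = base frame: x ahead of the robot, y to its left, z up, the work surface at z = 0. Lengths are in m, angles in rad, forces in N, time in s.
With the tool pointing down it reaches from about 0.3 to 0.825 m from the base axis. Payload 5.4 kg.
Tool frame: the origin (TCP) lies at the very end of the fingers, on their centre line; the grasp point (between the pads) lies 19 mm behind it; z points along the fingers, x is the direction in which the jaws open and shut, and the axes are right-handed (so a half turn about z gives the same grasp; the last joint's range is limited). The gripper opens to 92 mm and grips with 3 to 60 N. Pads are 20 mm wide; open, the fingers measure 128 mm over their backs; the gripper's body (75 mm by 189 mm) begins 69 mm behind the grasp point.
Start: joints at [-1.415, 0.158, 1.597, -0, 1.386, -0.21], TCP at [0.206, -0.537, 0.215] pointing down, gripper open.
Joint ranges: [-2.91, 2.91], [-0.94, 2.29], [0.18, 2.7], [-1.29, 4.43], [0.17, 2.64], [-3, 3]. Speed limits (rad/s): [2.57, 2.57, 3.14, 3.14, 3.14, 3.14].

INTERFACE

Orientations are given as a rotation vector (axis times angle).
In Python, from workcell import bot gives the robot as it stands. Calls block until the motion is done:
- bot.goto(position, orientation): joint-space move of the TCP to a pose.
- bot.line_to(position, rot=None, max_speed=0.15): straight line of the TCP; rot=None keeps the orientation; max_speed is the mean speed in m/s.
- bot.set_joints(angles): joint-space move.
- bot.set_gripper(opening, newtons=None): opening from 0.0 (shut) to 1.0 (fully open); newtons is the grip in N (None keeps the last); returns when the fingers have stopped.
- bot.hold(seconds).
- bot.inverse_kinematics(position, orientation): joint angles nearest the present ones, or None.
- bot.read_camera(name): name is "scene" or "top"; returns a dict with "pixels" (400x640x3 uint8, blue, green, red), "fx", "fy", "cx", "cy" (pixels), "R" (3x3) and "t" (3): a world point X has camera coordinates R X + t. Camera axes: x right, y down, z forward; pixel columns grow to the right and rows downward; lengths in m; the calibration is good to about 2 mm. A picture is of the moment at which its call begins. There is no depth.
A pose or a line that the arm cannot do raises bot.MotionError and nothing moves.
- bot.job_done(): hands the job in, once; it reports no verdict.
Readings, each from a call of its own:
- bot.current_clock(): time.
- bot.current_joints(): joint angles.
- bot.current_joint_vel(): joint speeds.
- bot.current_effort(): joint torques, N m.
- bot.current_ee_pos(): TCP position.
- bot.current_tool_rot(): TCP orientation.
- bot.current_contact_force(): force on the tool from outside, world axes, zero at the start.
- bot.current_ft_torque(): the same for the moment, N m.
- bot.current_opening(): opening from 0.0 (shut) to 1.0 (fully open).
Only numpy, scipy, OpenCV 4.12 (cv2) and the standard library are available. Lean on these libraries where they do the work, as an engineer would, in place of code of your own. Each camera call takes 0.05 s, during which the arm holds its last target. There are 200 camera calls.

TASK

Turn the lazy Susan by gently pushing the wooden pegs on its rim with the fingertips until the slim spice jar on it stands at the front, squarely behind the tongue that sticks out from the foot. Grip and lift nothing, do not touch the jars and tins on the turntable, keep them standing in their places, and leave the things beside it where they are. Finish with the turntable at rest and the hand clear.

Things in the scene. Friction and masses are not known exactly. Their poses are not given: they have to be found in the camera images.
- stand: Fixed wooden foot under the turntable: round plate 200 mm across, 10 mm high, on the worktop. Origin: on the turntable's axis, at worktop height; z up. A flat tongue 24 mm wide and 10 mm high sticks out from it along its own -x, to 160 mm from the axis (20 mm beyond the turntable's edge), roughly toward the robot: this tongue marks the front. The stand's yaw varies by up to 0.35 rad.
- front_mark (a point): Point on top of the tongue close to its rounded end, 148 mm from the axis, 10 mm above the worktop. The straight line from the turntable's axis to this point is the front direction. A wall shelf overhangs the worktop from 0.60 m ahead of the robot's axis on, its underside 0.457 m above the worktop, so the pegs on the robot's side are the ones to push, with the hand leaning back if need be.
- turntable: Round light-wood lazy Susan, 280 mm across, 20 mm thick, upper face 34 mm above the worktop. Origin on its axis at worktop height; z up; turns with it. Turns either way about its axis without stops; 1 to 2 N at a peg moves it, and its drag stops it almost at once when let go. The spice jar stands along its own -x; the other four follow at 72-degree steps in any order.
- peg0 (a point): Knob of a finger peg: one of five upright wooden pegs near the turntable's rim, 12 mm thick, from 34 to 114 mm above the worktop, 128 mm from the axis. The point is on the peg's axis, 105 mm above the worktop, 9 mm below its tip. It lies 36 degrees counter-clockwise of the spice jar, half-way between two jars or tins.
- peg1 (a point): Likewise, the next peg counter-clockwise from above. It lies 108 degrees counter-clockwise of the spice jar, half-way between two jars or tins.
- peg2 (a point): Likewise, the next peg counter-clockwise from above. It lies 180 degrees counter-clockwise of the spice jar, half-way between two jars or tins.
- peg3 (a point): Likewise, the next peg counter-clockwise from above. It lies 252 degrees counter-clockwise of the spice jar, half-way between two jars or tins.
- peg4 (a point): Likewise, the next peg counter-clockwise from above. It lies 324 degrees counter-clockwise of the spice jar, half-way between two jars or tins.
- spice_jar_mid (a point): The spice jar to bring to the front: slim round glass shaker with a cap, 45 mm across and 106 mm tall, the slimmest and tallest thing on the turntable. It stands on the turntable with its centre 65 mm from the turntable's axis; loose. The point is its centre, half-way up.
- honey_mid (a point): Glass honey jar with a flat metal lid, 68 x 73 mm, 90 mm tall. It stands on the turntable with its centre 65 mm from the turntable's axis; loose. The point is its centre, half-way up.
- jam_mid (a point): Round glass jam jar with a screw lid, 66 mm across, 94 mm tall. It stands on the turntable with its centre 65 mm from the turntable's axis; loose. The point is its centre, half-way up.
- small_tin_mid (a point): Small food tin, 58 mm across, 72 mm tall. It stands on the turntable with its centre 65 mm from the turntable's axis; loose. The point is its centre, half-way up.
- squat_tin_mid (a point): Squat wide food tin, 75 mm across, 58 mm tall. It stands on the turntable with its centre 65 mm from the turntable's axis; loose. The point is its centre, half-way up.
- cup: Bystander: white mug, 83 mm body, 86 mm tall, on the worktop to the right. Origin: centre of its underside.
- fruit: Bystander: lemon, 78 x 55 mm, on the worktop to the right. Origin: centre of its underside.
- fish_tin: Bystander: flat oblong fish tin, 63 x 105 x 23 mm, on the worktop to the left. Origin: centre of its underside.
- tuna: Bystander: low round tin, 86 mm across, 40 mm tall, on the worktop to the left. Origin: centre of its underside.
Not all that is in view belongs to the job. What is shaped like the part that bears jam_mid but orange is not meant.

How it is judged:
At the end, for the whole second after the job is handed in: Spice jar on the front side, its centre within 11 mm sideways of the line from the axis along the tongue (about 10 degrees); turntable at rest; all five jars and tins upright on it, 50 to 80 mm from its axis; mug, lemon and the two tins beside it within 15 mm of their start (y of spice_jar_mid in the frame of stand between -0.011 and 0.011 m and x of spice_jar_mid in the frame of stand below -0.04 m and angular speed of turntable below 0.05 rad/s and angle between each of spice_jar_mid, honey_mid, jam_mid, small_tin_mid, squat_tin_mid's own z axis and vertical below 0.1 rad and horizontal distance between spice_jar_mid and turntable between 0.05 and 0.08 m and height (world z) of spice_jar_mid between 0.081 and 0.093 m and horizontal distance between honey_mid and turntable between 0.05 and 0.08 m and height (world z) of honey_mid between 0.073 and 0.085 m and horizontal distance between jam_mid and turntable between 0.05 and 0.08 m and height (world z) of jam_mid between 0.075 and 0.087 m and horizontal distance between small_tin_mid and turntable between 0.05 and 0.08 m and height (world z) of small_tin_mid between 0.064 and 0.076 m and horizontal distance between squat_tin_mid and turntable between 0.05 and 0.08 m and height (world z) of squat_tin_mid between 0.057 and 0.069 m and distance of each of cup, fruit, fish_tin, tuna from where it was at the start of the episode below 0.015 m); the robot touches nothing.
It fails at once if a jar or tin on the turntable is touched by the fingers or the arm (contact force between any of the fingers, the arm and spice_jar above 1 N or contact force between any of the fingers, the arm and honey above 1 N or contact force between any of the fingers, the arm and jam above 1 N or contact force between any of the fingers, the arm and small_tin above 1 N or contact force between any of the fingers, the arm and squat_tin above 1 N).
It fails at once if a jar or tin on the turntable is lifted, tips or slides off its place (height (world z) of spice_jar_mid above 0.097 m or angle between any of spice_jar_mid, honey_mid, jam_mid, small_tin_mid, squat_tin_mid's own z axis and vertical above 0.3 rad or horizontal distance between any of spice_jar_mid, honey_mid, jam_mid, small_tin_mid, squat_tin_mid and turntable above 0.085 m or horizontal distance between any of spice_jar_mid, honey_mid, jam_mid, small_tin_mid, squat_tin_mid and turntable below 0.045 m or height (world z) of honey_mid above 0.089 m or height (world z) of jam_mid above 0.091 m or height (world z) of small_tin_mid above 0.08 m or height (world z) of squat_tin_mid above 0.073 m).
It fails at once if the turntable is spun roughly (faster than 2.5 rad/s) (angular speed of turntable above 2.5 rad/s).
It fails at once if the turntable is pushed or squeezed harder than 20 N (contact force between the fingers and turntable above 20 N).
It fails at once if one of the things standing beside the turntable is moved (distance of any of cup, fruit, fish_tin, tuna from where it was at the start of the episode above 0.015 m).
It also fails if it takes over 72 s, if anything falls off the work surface, if the arm or the gripper's body presses on something with over 40 N, if the wrist force passes 120 N, or if a joint passes its speed limit or range.

## Working session

There is one attempt and no reset: what is moved stays moved. The work goes in short steps, each a Python script; the robot and the scene stay as the last script left them, time stands still between calls to the robot, and variables do not carry over. Pictures are saved under pics/ and viewed, on a budget of 10 in all, crops included, one or two more only if the job needs it, and the job is handed in when it is done.

```bash
ls; mkdir -p pics; python3 - <<'E'
from workcell import bot
import cv2,numpy as np
for n in("scene","top"):
    c=bot.read_camera(n);cv2.imwrite(f"pics/{n}0.png",c["pixels"])
    print(n,c["fx"],c["fy"],c["cx"],c["cy"],np.round(c["R"],3).tolist(),np.round(c["t"],3), np.round(-c["R"].T@c["t"],3))
print(bot.current_clock())
E
```

```text
pics
scene 492.6675863303035 492.6675863303035 330.3514452662561 194.42224496842255 [[-0.52, -0.854, -0.006], [-0.477, 0.296, -0.828], [0.709, -0.427, -0.561]] [0.248 0.381 0.996] [-0.396  0.525  0.876]
top 478.5069242501817 478.5069242501817 318.01246974880706 199.91228447254002 [[0.006, -0.999, 0.052], [-0.993, -0.012, -0.118], [0.119, -0.051, -0.992]] [-0.069  0.573  1.596] [0.38  0.02  1.654]
0.1
```

View pics/scene0.png

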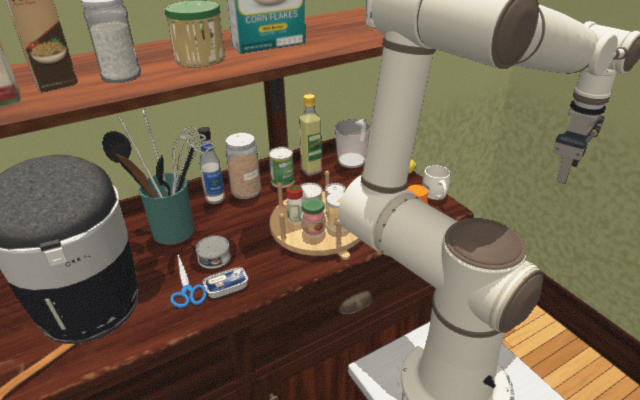

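View pics/top0.png

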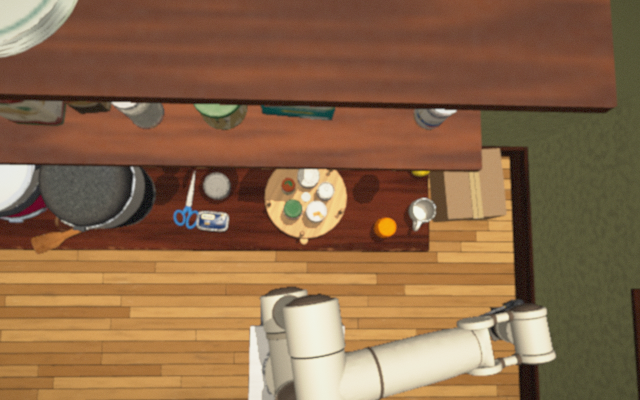

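The scene view shows the turntable at about (318,222), with a red-capped slim jar at (295,200). The top view shows the turntable centred near (306,203), tongue at (304,239), red cap at (288,186). The white mug and the orange decoy are on the right, the fish tin on the left. I'll zoom in on both.

```bash
python3 - <<'E'
import cv2,numpy as np
a=cv2.imread("pics/top0.png")[158:253,256:356];b=cv2.imread("pics/scene0.png")[165:265,260:370]
a=cv2.resize(a,(400,380),interpolation=cv2.INTER_CUBIC);b=cv2.resize(b,(400,364),interpolation=cv2.INTER_CUBIC)
b=cv2.copyMakeBorder(b,0,16,0,0,cv2.BORDER_CONSTANT)
cv2.imwrite("pics/crop1.png",np.hstack([a,b]))
E
```

```text
(no output)
```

View pics/crop1.png

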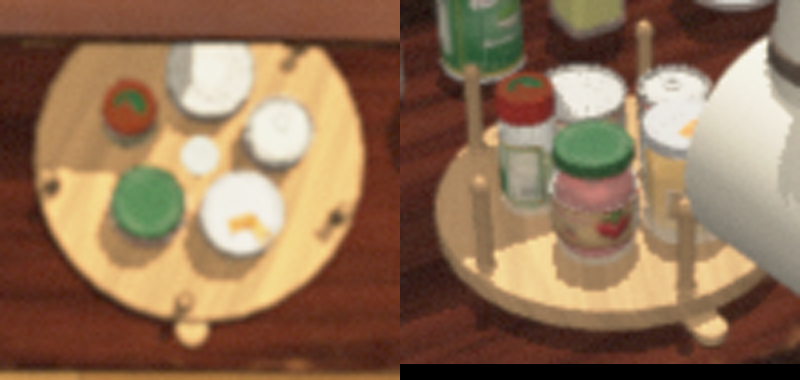

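The crop shows the red-capped spice jar at top px (288.5,185), green jam (293,208.5), and the tongue end at (304,241). Peg tips are near (269,204), (302,233), (340,212) and (329,172). Next I'll compute positions.

```bash
cat > h.py <<'E'
from workcell import bot
import cv2,numpy as np
def ray(c,uv,z):
    uv=np.atleast_2d(uv).astype(float); d=np.c_[(uv[:,0]-c["cx"])/c["fx"],(uv[:,1]-c["cy"])/c["fy"],np.ones(len(uv))]@c["R"]
    o=-c["R"].T@c["t"]; return (o+d*((z-o[2])/d[:,2])[:,None])[:,:2]
def proj(c,P):
    X=np.asarray(P)@c["R"].T+c["t"]; return X[...,:2]/X[...,2:]*c["fx"]+[c["cx"],c["cy"]]
def cen(mask):
    n,l,s,m=cv2.connectedComponentsWithStats(mask.astype(np.uint8)); i=1+np.argmax(s[1:,4]); return m[i],s[i,4]
def spice(c,box=(262,160,350,245)):
    p=c["pixels"].copy(); h=cv2.cvtColor(p,cv2.COLOR_BGR2HSV).astype(int); b,g,r=[p[...,i].astype(int) for i in range(3)]
    m=((h[...,0]<9)|(h[...,0]>172))&(h[...,1]>140)&(r>90)
    q=np.zeros(m.shape,bool); x0,y0,x1,y1=box; q[y0:y1,x0:x1]=1
    return m&q
E
python3 - <<'E'
from h import *
from scipy.optimize import least_squares
c=bot.read_camera("top");p=c["pixels"];h=cv2.cvtColor(p,cv2.COLOR_BGR2HSV)
for n,uv in dict(lt=(65+0,0),).items(): pass
# wood mask
m=((h[...,0]>12)&(h[...,0]<28)&(h[...,2]>110)&(h[...,1]>50)).astype(np.uint8); q=np.zeros_like(m);q[170:246,258:356]=1;m&=q
m=cv2.morphologyEx(m,cv2.MORPH_CLOSE,np.ones((3,3)))
ct=max(cv2.findContours(m,cv2.RETR_EXTERNAL,cv2.CHAIN_APPROX_NONE)[0],key=cv2.contourArea)[:,0]
ct=ct[ct[:,1]>172]
P=ray(c,ct,.034)
r=least_squares(lambda v:np.hypot(*(P-v[:2]).T)-v[2],[.5,.02,.14],loss="soft_l1",f_scale=.002);C=r.x[:2];print("disc",r.x)
Q=ray(c,ct,.01);k=Q[np.hypot(*(Q-C).T)>.148];print("tongue",k.mean(0) if len(k) else None,len(k),"hand",ray(c,(304,241.2),.01))
for n,u,z in [("spice",(288.5,185),.14),("jam",(293,208.5),.128),("honey",(316.5,211),.124),("sm",(325.5,191),.106),("squat",(308.5,177),.092)]+[("peg",x,.114) for x in [(269,204.5),(302,233.5),(340.5,211.7),(329.3,172.5)]]:
    X=ray(c,u,z)[0]-C;print(n,np.round(X+C,4),"r",round(np.hypot(*X),4),"ang",round(np.degrees(np.arctan2(X[1],X[0])),1))
s=spice(c);print("cap",cen(s))
for n,u,z in [("cup",(423,210),.086),("orange",(386,228),.05),("fish",(212,221),.02),("tuna",(216,186),.04)]: print(n,ray(c,u,z))
E
```

```text
disc [ 0.57659298 -0.02005505  0.13591739]
tongue [ 0.57586662 -0.08553133] 17 hand [[ 0.4339368  -0.01757515]]
spice [0.6082 0.0365] r 0.0648 ang 60.9
jam [0.5341 0.0213] r 0.0593 ang 135.8
honey [ 0.5273 -0.0543] r 0.06 ang -145.2
sm [ 0.5951 -0.0842] r 0.0668 ang -73.9
squat [ 0.643  -0.0286] r 0.067 ang -7.3
peg [0.5476 0.0988] r 0.1223 ang 103.7
peg [ 0.4551 -0.0086] r 0.122 ang 174.6
peg [ 0.5268 -0.1327] r 0.1232 ang -113.8
peg [ 0.6553 -0.0959] r 0.1093 ang -43.9
cap (array([337.52108434, 225.97289157]), np.int32(664))
cup [[ 0.53822176 -0.41167217]]
orange [[ 0.47926663 -0.29355946]]
fish [[0.49940717 0.29484503]]
tuna [[0.61642152 0.28189617]]
```

```bash
cat >> h.py <<'E'
from scipy.spatial.transform import Rotation as Rn
def rot(th,s):  # tool down, jaw axis tangential at polar angle th (rad)
    x=s*np.array([-np.sin(th),np.cos(th),0]);z=np.array([0,0,-1.]);return Rn.from_matrix(np.c_[x,np.cross(z,x),z]).as_rotvec()
E
python3 - <<'E'
from h import *
from scipy.optimize import least_squares
c=bot.read_camera("top");s=bot.read_camera("scene")
ob=[((288.5,185),.14,.065,0),((293,208.5),.128,.065,72),((316.5,211),.124,.065,144),((325.5,191),.106,.065,216)]+[(u,.114,.128,a) for u,a in [((269,204.5),36),((302,233.5),108),((340.5,211.7),180)]]
W=np.array([ray(c,o[0],o[1])[0] for o in ob]);r=np.array([o[2] for o in ob]);a=np.radians([o[3] for o in ob])
f=lambda v:(np.c_[v[0]+r*np.cos(v[2]+a),v[1]+r*np.sin(v[2]+a)]-W).ravel()
v=least_squares(f,[.58,-.02,1.15]).x;print(v[:2],np.degrees(v[2]));print(np.round(f(v)*1000,1))
C=v[:2]
for cc,u in((c,(304,241.2)),(s,(344.7,255.2))):
    X=ray(cc,u,.01)[0];print("tongue",X,np.hypot(*(X-C)),np.degrees(np.arctan2(*(X-C)[::-1])))
# scene pegs (tips)
for u in [(472,70),(480,180),(685,202),(643,26)]:
    X=ray(s,((u[0]-400)*.275+260,165+u[1]*.275),.114)[0]-C;print("peg scene",np.hypot(*X),np.degrees(np.arctan2(X[1],X[0])))
# disc edge bottom/left in scene
print(bot.current_tool_rot())
for th in(150,180,230):
  for sg in(1,-1):
    t=np.radians(th);p=[C[0]+.135*np.cos(t),C[1]+.135*np.sin(t),.085];q=bot.inverse_kinematics(p,rot(t,sg));print(th,sg,None if q is None else np.round(q,2))
E
```

```text
[ 0.58073817 -0.02132334] 66.49211586452715
[-1.5  1.7 -2.1  0.5 -2.6 -0.  -0.3 -0.6  5.4  4.9 -1.8 -0.5  2.8 -6. ]
tongue [ 0.4339368  -0.01757515] 0.14684921299329412 178.5374178738764
tongue [ 0.4323795  -0.01776527] 0.14840133150147852 178.626142145044
peg scene 0.12178574056716658 30.22375494375374
peg scene 0.12433547936361801 102.92861517719807
peg scene 0.12749565687017583 175.3383092311777
peg scene 0.12522148672417674 -43.45580145674982
[-2.58791278e+00  1.77997747e+00  1.00545343e-03]
150 1 [-0.16  0.02  2.02  0.    1.1   1.93]
150 -1 [-0.16  0.02  2.02  0.    1.1  -1.21]
180 1 [-0.32 -0.03  2.07  0.    1.1   1.25]
180 -1 [-0.32 -0.03  2.07  0.    1.1  -1.89]
230 1 [-0.48  0.13  1.9   0.    1.11  0.21]
230 -1 [-0.48  0.13  1.9  -0.    1.11 -2.93]
```

```bash
cat >> h.py <<'E'
C=np.array([.5807,-.0213]);RF=.136
def pt(deg,z,r=RF): t=np.radians(deg);return [C[0]+r*np.cos(t),C[1]+r*np.sin(t),z]
def push(a,b,step=6,v=.05):
    n=max(1,int(np.ceil(abs(b-a)/step)));fm=[]
    for d in np.linspace(a,b,n+1)[1:]:
        bot.line_to(pt(d,.085),rot(np.radians(d),1),max_speed=v);f=bot.current_contact_force();fm.append(np.round(f,1).tolist())
    return fm
def up(d,z=.25): bot.line_to(pt(d,z),rot(np.radians(d),1),max_speed=.15)
def down(d):
    bot.goto(pt(d,.25),rot(np.radians(d),1)); bot.line_to(pt(d,.085),max_speed=.12)
E
python3 - <<'E'
from h import *
bot.set_gripper(0.0)
bot.goto([.35,-.3,.3],rot(np.radians(180),1))
down(150)
for f in push(150,170,5): print(f)
print(bot.current_clock(),bot.current_ee_pos(),pt(170,.085))
for n in("scene","top"): cv2.imwrite(f"pics/{n}1.png",bot.read_camera(n)["pixels"])
s=cv2.imread("pics/scene1.png")[140:290,240:400];t=cv2.imread("pics/top1.png")[158:278,246:366]
cv2.imwrite("pics/crop2.png",np.hstack([cv2.resize(s,(400,375)),cv2.resize(t,(375,375))]))
E
```

```text
[0.1, 0.0, 1.0]
[-1.2, -0.7, -0.1]
[-0.5, 0.2, 0.2]
[-0.4, 0.5, 0.9]
7.15 [0.44690764 0.00254851 0.08505193] [np.float64(0.44676614559033967), np.float64(0.00231615216270252), 0.085]
```

View pics/crop2.png

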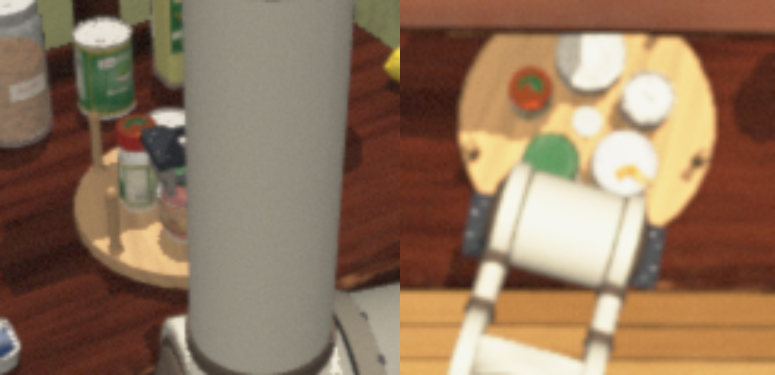

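Spice cap now at top px (287.6,187), so the turntable has just begun to turn with gentle forces. The hand is clear of the jars. Continue pushing, tracking the cap by mask.

```bash
cat >> h.py <<'E'
vv,uu=np.mgrid[0:400,0:640]
def spang(save=None):
    c=bot.read_camera("top");p=c["pixels"];b,g,r=[p[...,i].astype(int) for i in range(3)]
    if save: cv2.imwrite(save,p)
    X=ray(c,np.c_[uu.ravel(),vv.ravel()],.14)-C;d=np.hypot(*X.T).reshape(400,640)
    m=(r>1.8*g)&(r>1.8*b)&(r>70)&(d<.095)
    if m.sum()<8: return None
    u,n=cen(m);Y=ray(c,u,.14)[0]-C
    return np.round(u,1).tolist(),int(n),round(float(np.hypot(*Y)),4),round(float(np.degrees(np.arctan2(Y[1],Y[0]))%360),1)
E
python3 - <<'E'
from h import *
print(spang())
for a in range(170,215,9):
    print(push(a,a+9,5),spang())
push(215,209);up(209)
bot.goto([.35,-.2,.3],rot(np.radians(180),1))
print(spang("pics/top2.png"),bot.current_clock())
a=cv2.imread("pics/top2.png")[158:253,256:356];cv2.imwrite("pics/crop3.png",cv2.resize(a,(500,475)))
E
```

```text
([287.1, 187.0], 87, 0.0657, 71.5)
[[0.2, 0.3, -0.3], [-0.4, -0.4, 0.5]] ([285.9, 190.3], 90, 0.0666, 81.1)
[[-0.1, -1.4, -0.2], [-0.1, -1.0, 0.5]] ([286.1, 193.2], 93, 0.0651, 89.1)
[[-0.3, -0.7, 0.3], [0.4, 0.9, -0.4]] ([286.1, 196.0], 95, 0.0653, 97.0)
[[-0.3, 0.5, 0.0], [-0.2, 0.0, -0.0]] ([286.5, 198.9], 92, 0.0659, 105.3)
[[0.2, -0.6, -0.2], [-0.2, -0.5, 0.3]] ([287.8, 201.7], 96, 0.065, 113.8)
([287.8, 201.8], 92, 0.0651, 114.1) 13.6583
```

View pics/crop3.png

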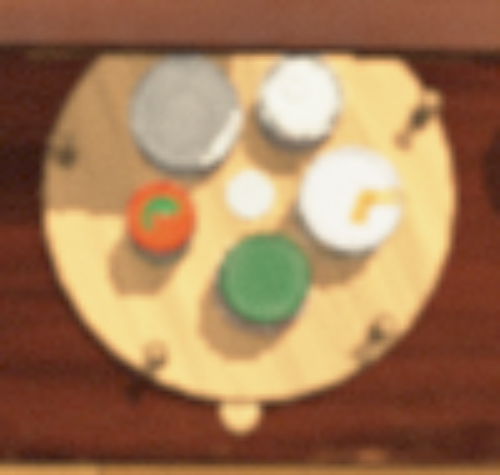

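Spice cap at px (287.8,201.8) → 114°, tongue (304,241). All jars are in place and peg0 is expected near 150°. Second push goes on peg0.

```bash
python3 - <<'E'
from h import *
down(131)
print(push(131,195,6)[::3],spang())
a=195
for _ in range(5):
    s=spang()
    if s is None: print("hidden",a);break
    e=178.6-s[3]
    print(a,s)
    if e<2: break
    n=a+min(e,5); push(a,n,5,.03); a=n
    if a>209: break
push(a,a-5,5,.04);up(a-5)
bot.goto([.35,-.25,.3],rot(np.radians(180),1));bot.hold(.3)
print(spang("pics/top3.png"),bot.current_clock())
cv2.imwrite("pics/scene3.png",bot.read_camera("scene")["pixels"])
t=cv2.imread("pics/top3.png")[158:253,170:440]
cv2.imwrite("pics/crop4.png",cv2.resize(t,(800,281),interpolation=cv2.INTER_CUBIC))
E
```

```text
[[-0.0, 0.2, 0.2], [-0.1, 0.4, -1.0], [-0.1, -0.8, 0.1], [-0.4, 0.1, -0.7]] ([299.2, 211.4], 36, 0.0612, 158.1)
195 ([299.1, 211.4], 37, 0.0614, 158.0)
200 ([299.0, 214.6], 29, 0.0709, 160.7)
205 ([304.2, 212.6], 64, 0.061, 173.5)
([307.2, 213.4], 91, 0.0631, 182.3) 26.0
```

View pics/crop4.png

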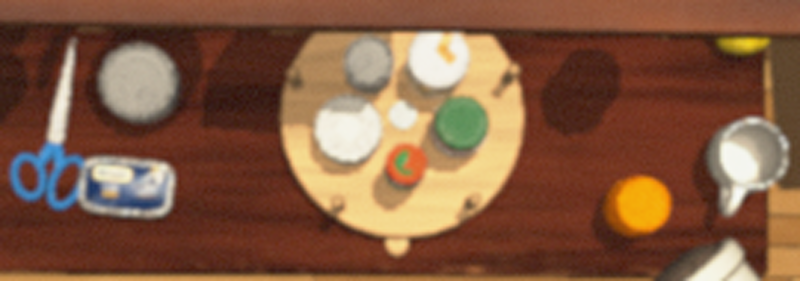

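The spice cap is at px (307,213), just slightly right of the tongue (304,241); the jars and bystanders are in their places. Partial occlusion at the end caused a small overshoot, so I'll cross-check with the pegs and the scene view.

```bash
python3 - <<'E'
from h import *
c=bot.read_camera("top");s=bot.read_camera("scene")
for u,o in[((338,203),-36),((472,203),36),((295,77),-108),((507,77),108)]:
    X=ray(c,(170+u[0]*.3375,158+u[1]*95/281),.114)[0]-C;print("peg",round(np.hypot(*X),4),round((np.degrees(np.arctan2(X[1],X[0]))-o)%360,1))
p=s["pixels"];b,g,r=[p[...,i].astype(int) for i in range(3)]
q=proj(s,[C[0]-.065,C[1],.13]);m=(r>1.8*g)&(r>1.8*b)&(r>90)&(np.hypot(uu-q[0],vv-q[1])<22)
u,n=cen(m);print("scene cap",u,n,q);X=ray(s,u,.13)[0]-C;print(np.hypot(*X),np.degrees(np.arctan2(X[1],X[0]))%360)
cv2.imwrite("pics/crop5.png",cv2.resize(p[150:290,230:410],(720,560),interpolation=cv2.INTER_CUBIC))
E
```

```text
peg 0.1257 181.9
peg 0.1272 180.2
peg 0.1241 182.2
peg 0.1193 180.0Traceback (most recent call last):
  File "<stdin>", line 7, in <module>
  File "h.py", line 9, in cen
    n,l,s,m=cv2.connectedComponentsWithStats(mask.astype(np.uint8)); i=1+np.argmax(s[1:,4]); return m[i],s[i,4]
                                                                         ~~~~~~~~~^^^^^^^^^
    return _wrapfunc(a, 'argmax', axis=axis, out=out, **kwds)
    return bound(*args, **kwds)
ValueError: attempt to get argmax of an empty sequence
```

The pegs put the spice jar at 181.1°, its cap at 182.3°, and the tongue at 178.6°. That is about 3–4 mm sideways against the 11 mm allowed, so no correction is needed. The arm hides the cap in the scene view. I'll check the table is at rest and hand in.

```bash
python3 - <<'E'
from h import *
print(spang());bot.hold(.5);print(spang(),np.round(bot.current_contact_force(),1),bot.current_ee_pos(),bot.current_clock())
bot.job_done()
E
```

```text
([307.1, 213.4], 87, 0.063, 182.3)
([307.2, 213.5], 89, 0.0633, 182.4) [ 0.2  0.1 -0.3] [ 0.3499801  -0.25002219  0.30000391] 26.75
the job is handed in; nothing more can be done
```

I turned the lazy Susan counter-clockwise by about 115° in two gentle pushes with the closed fingertips, on peg1 and then peg0. The job was handed in at 26.8 s.

- **Spice jar position:** it stands about 2.5° past the tongue going by the pegs, or 3.8° going by its cap. That is roughly 3–4 mm sideways against the 11 mm allowed. The overshoot came from the arm partly hiding the cap near the end of the second push.
- **Turntable and hand:** the cap read the same half a second apart (182.3° and 182.4°), so the turntable is at rest. The hand is clear, at about (0.35, -0.25, 0.30), with no contact force. The forces I sampled during the pushes stayed below about 2 N.
- **Other things:** in the last top view the jars and tins stand in their places, and the mug and the two tins look unmoved. I compared these by eye only, and the lemon was only partly in view.
- **Check that failed:** confirming the cap from the scene camera did not work, because the cap was not found (probably hidden by the arm). The final position therefore rests on the top camera alone.

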